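# Lever open the stuck sample box and set the brass fitting on the granite plate

### The job

The sprung lid of the grey cash box is unlocked but stuck: stand the brass doorstop in front of it as a fulcrum, set the pry bar across the doorstop with its steel end under the lid's front lip, and lever the lid up until it springs open; do not force the lid with your hand. Then lift the brass fitting out and stand it upright on the granite plate, setting it down gently, well inside the edges. Leave the bar and the doorstop lying on the desk and do not disturb the other things.

Things in the scene. Friction and masses are not known exactly. Their poses are not given: they have to be found in the camera images.
- cashbox: Grey steel cash box, bolted to the desk, 150 deep (x) x 210 wide (y) x 93 mm tall shut; origin at the centre of its underside; x points level from front to back (hinge side), z up. Front wall's outer face at x = -75 mm. Walls 3 mm, wall tops 70 mm above the desk, inner floor 3 mm above it. Cam lock barrel (19 mm wide, stands out 5 mm, 44 mm up) mid-front, unlocked; a small catch inside behind it, to 20 mm deep.
- lid_lip (a point): Middle of the outer edge of the lid's front finger lip, on its underside; moves with the lid. The lip is a 3 mm flange, 168 mm wide, standing out 15 mm in front of the box's front wall, its underside 70 mm above the desk while the lid is shut.
- lid (a joint): Lid angle about the hinge along the box's back top edge: 0 shut, 1.75 rad fully open, leaning back past upright. A tight catch holds it shut: about 30 N upwards at the lip starts it; once the lip has risen about 7 mm (0.05 rad) the catch lets go and a spring swings the lid fully open by itself in 1 to 2 s.
- prybar_grip (a point): Flat pry bar, 200 mm long, 0.24 kg, lying flat, underside flat throughout. Steel blade 22 wide, 6 thick, its end flared to 34; red handle 95 long, 26 wide, 18 high. This point is inside the handle, 9 mm above the underside, 70 mm from the handle's end, 130 mm from the blade's end. x points along the bar to the blade's end, z up. The bar balances 33 mm ahead of this point.
- prybar_tip (a point): Middle of the end face of the pry bar's steel blade (half-way up its 6 mm).
- doorstop_mid (a point): Brass doorstop, a ramp 72 long (x), 42 wide (y), 60 mm tall, 0.5 to 0.95 kg, flat base, flat parallel sides. This point lies midway between the sides, 30 mm above the base, 24 mm from the tall end's face; x points to the tall end, z up. Rounded crest (radius 9) across the width, 60 mm high, 15 mm ahead of this point; from it the top slopes down to the nose, 8 mm high, 48 mm behind this point.
- fitting_mid (a point): Brass pipe fitting standing upright on the floor of the shut box, 72 mm tall, 0.36 kg: round socket foot 40 mm across to 24 mm high, hexagon 36 mm across flats to 46 mm, then a 33 mm threaded spigot. This point lies on its axis, 36 mm above its foot; z up along the axis. It cannot be seen until the lid is open.
- granite_top (a point): Dark granite checking plate, fixed, 140 x 140 mm square, standing 25 mm high. This point is the centre of its top face; x and y run along its edges.
- cup: White ceramic mug, 80 mm across, 85 mm tall. Leave alone.
- magnifier: Chrome magnifier lying flat, 200 mm long, dark handle. Leave alone.
- radius_gauges: Steel radius gauge set with fanned leaves, lying flat, about 220 x 80 mm. Leave alone.
- brass_tee: Brass pipe tee, about 70 x 40 x 53 mm. Leave alone.
- calculator: Dark desk calculator, 150 x 78 x 12 mm. Leave alone.
Not all that is in view belongs to the job. Of the things that look like the part that bears prybar_grip, the larger one is meant.

How it is judged:
By the outcome, as a careful person would: the job done as asked, in the order asked, and still so for the second after the job is handed in, with the robot touching nothing.
It also fails if it takes over 58 s, if anything falls off the work surface, if the arm or the gripper's body presses on something with over 40 N, if the wrist force passes 120 N, or if a joint passes its speed limit or range.

### The arm

A 6-joint arm with a two-finger parallel gripper is mounted at the origin on the work surface. World frame = base frame: x ahead of the robot, y to its left, z up, the work surface at z = 0. Lengths are in m, angles in degrees, forces in N, time in s.
With the tool pointing down it reaches from about 0.25 to 0.725 m from the base axis. Payload 9.7 kg.
Tool frame: the origin (TCP) lies midway between the tips of the shut fingers; the grasp point (between the pads) lies 19 mm behind it; z points along the fingers, y is the line along which they close (so a half turn about z gives the same grasp; the last joint's range is limited). The gripper opens to 85 mm and grips with 20 to 120 N. Pads are 22 mm wide; open, the fingers measure 114 mm over their backs; the gripper's body (76 mm by 85 mm) begins 54 mm behind the grasp point. The pads swing forward as they close: fully open they stand 13 mm farther back than shut.
Start: joints at [65.604, 4.979, 10.078, 95.1, 0, 90], TCP at [0.227, 0.501, 0.231] pointing down, gripper open.
Joint ranges: [-179.16, 179.16], [-48.56, 103.87], [-65.8, 70.77], [-126.05, 130.52], [-82.76, 87.17], [-180, 180]. Speed limits (degrees/s): [127.2, 127.2, 147.25, 180, 180, 180].

### API

Orientations are given as [roll, pitch, yaw] about the fixed x, y, z axes, in that order (R = Rz(yaw) Ry(pitch) Rx(roll)).
In Python, from workcell import bot gives the robot as it stands.
- The arm moves only by the shell command python3 -m crank 'ROWS' [FORCE]. ROWS is JSON, a list of rows, each an object with "gripper": the finger opening in mm, from 0 to 85.4; "travel": the shift along the tool's x, y, z in mm, a list of three; "twist": the turn, a rotation vector about the tool's x, y, z in rad, a list of three. In form: [{"gripper": gripper, "travel": [tx, ty, tz], "twist": [rx, ry, rz]}, ...]. A call has 1 to 12 rows; each row shifts and turns the commanded pose from where the row before left it, along the tool's axes as they then stand; what a row does not reach is not made up. A row lasts 1/8 s, in which the tool goes at most 62.5 mm and 10.7 degrees, less where a joint would pass 70% of its speed; a pose out of reach is approached as far as the arm can. A call is refused whole if a number of a shift passes 62.5 or a number of a turn 0.188, either way. A call with a gripper value outside its range is refused whole. The fingers move at their own pace and stop on an object; FORCE is the grip in N (left out, the last holds). Time passes only in rows, so rows that do not move let the fingers close. It gives the time, the measured TCP pose, the force, the opening and the grip force at its end, in the units of the state.
- bot.get_obs(): the state, without advancing time (a new reading comes with each control period).
- bot.camera(name): name is "scene" or "top"; returns the picture (384x512x3 uint8, red, green, blue); there is no depth.
- bot.calibration(name): a dict with "vfov" (degrees; the focal length in pixels is half the picture's height over the tangent of half this angle, whatever the lens; pixels are square), "cx", "cy" (the principal point, pixels), "camera_from_world" (4x4, takes a point from world to camera coordinates). Camera axes: x right, y down, z forward; pixel columns grow to the right and rows downward; lengths in m; the calibration is good to about 2 mm. A picture is of the moment at which its call begins. calibration takes no time and is no camera call.
- bot.job_done(): hands the job in; it is judged then, once.
The state is a dict: "time": time; "q": joint angles; "qd": joint speeds; "joint_efforts": joint torques, N m; "ee_pos": TCP position; "tcp_rot": TCP orientation; "wrist_force": force on the tool from outside, world axes, zero at the start; "torque": the same for the moment, N m; "opening": finger opening in m; "grasp_force": force on a finger pad.
Only numpy, scipy, OpenCV 4.12 (cv2) and the standard library are available. Lean on these libraries where they do the work, as an engineer would, in place of code of your own. Each camera call takes 0.05 s, during which the arm holds its last target. There are 200 camera calls.

## Working session

There is one attempt and no reset: what is moved stays moved. The work goes in short steps, Python scripts to look and compute and a shell command to move; the robot and the scene stay as the last step left them, time stands still between calls to the robot, and variables do not carry over. Pictures are saved under pics/ and viewed, at most 10 in all, crops included, and the job is handed in when it is done.

```bash
ls; mkdir -p pics; python3 - <<'E'
from workcell import bot
import cv2,numpy as np
for n in("scene","top"):
    im=bot.camera(n);cv2.imwrite(f"pics/{n}0.png",im[:,:,::-1])
    c=bot.calibration(n);print(n,c["vfov"],c["cx"],c["cy"],np.round(c["camera_from_world"],4).tolist())
o=bot.get_obs();print(o)
E
```

```text
pics
scene 42.45059119973753 251.0613982513425 203.26057617310605 [[-0.6637, 0.7479, 0.0135, 0.345], [0.6142, 0.5552, -0.5609, -0.2757], [-0.4269, -0.364, -0.8278, 1.7894], [0.0, 0.0, 0.0, 1.0]]
top 51.02408921942761 251.0411575841539 188.96099814007448 [[-0.0104, -0.9999, -0.0077, 0.008], [-0.9967, 0.011, -0.0801, 0.5124], [0.0801, 0.0068, -0.9968, 1.1056], [0.0, 0.0, 0.0, 1.0]]
{'time': 0.1, 'q': array([ 6.56051060e+01,  5.00767900e+00,  1.00384595e+01,  9.50988309e+01,
       -2.03688930e-04,  9.00005078e+01]), 'qd': array([ 0.01249229, -0.21054807,  0.09262272, -0.12544118, -0.04446205,
       -0.00377325]), 'joint_efforts': array([-5.54999096e-04, -5.21562624e+01,  4.65653622e+01,  1.60136854e-02,
       -3.42194062e-05,  6.70863130e-06]), 'ee_pos': array([0.22707952, 0.50071018, 0.23065176]), 'tcp_rot': array([-1.79931950e+02,  2.04291894e-04,  1.55604598e+02]), 'wrist_force': array([-0.57982353,  1.02604088, -0.17555215]), 'torque': array([ 0.00810211,  0.00582539, -0.00267504]), 'grasp_force': 0.0, 'opening': 0.08544948224419142}
```

View pics/scene0.png

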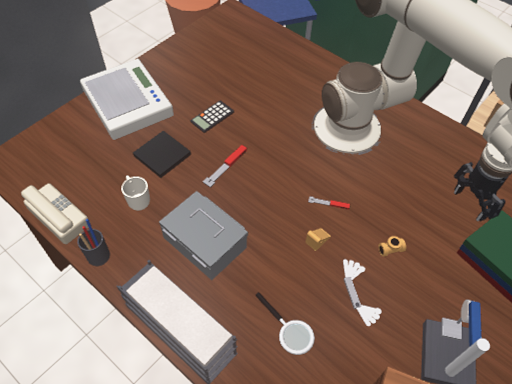

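View pics/top0.png

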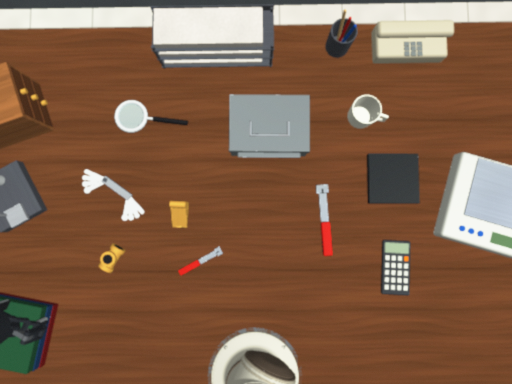

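The top view shows two red-handled bars: a large one at about (325,220) and a small one at (200,260). The larger one is the bar meant. The doorstop is at (179,214), the box at (270,125) with its front towards the robot, the granite plate at (393,178) and the tee at (111,258). I'll confirm in one enlarged composite.

```bash
python3 - <<'E'
import cv2,numpy as np
t=cv2.imread("pics/top0.png");s=cv2.imread("pics/scene0.png")
def c(im,x,y,w,h,W,H):
    return cv2.resize(im[y:y+h,x:x+w],(W,H),interpolation=cv2.INTER_CUBIC)
# top row: bar top (x300-350,y175-265) doorstop top, box lip ; bottom: scene
a=np.hstack([c(t,295,178,50,80,187,300),c(t,160,190,40,40,300,300),c(t,225,88,100,96,312,300)])
b=np.hstack([c(s,195,140,60,50,240,200),c(s,298,218,40,40,200,200),c(s,155,185,100,90,222,200)])
b=np.hstack([b,np.zeros((200,a.shape[1]-b.shape[1],3),np.uint8)])
cv2.imwrite("pics/comp.png",np.vstack([a,b]))
E
```

```text
(no output)
```

View pics/comp.png

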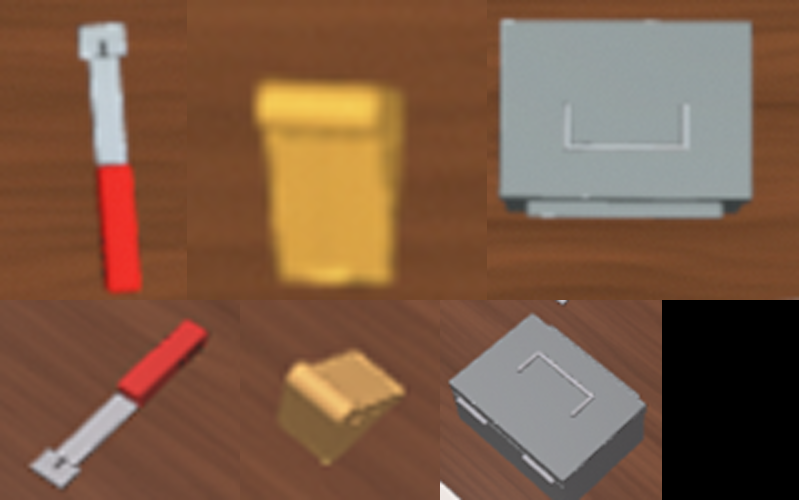

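```bash
cat > vis.py <<'E'
import cv2,numpy as np
from scipy.optimize import minimize
K=8
def proj(c,P):
    M=np.array(c["camera_from_world"]);f=192/np.tan(np.radians(c["vfov"]/2))
    q=P@M[:3,:3].T+M[:3,3]
    return np.c_[f*q[:,0]/q[:,2]+c["cx"],f*q[:,1]/q[:,2]+c["cy"]]
def box(x0,x1,y0,y1,z0,z1):
    return np.array([[x,y,z] for x in(x0,x1) for y in(y0,y1) for z in(z0,z1)])/1000.
def place(P,p):
    c,s=np.cos(p[3]),np.sin(p[3])
    return P@np.array([[c,s,0],[-s,c,0],[0,0,1]])+p[:3]
def fit(views,parts,p0,maskf,pad=14,free_z=True,dbg=None):
    """views: list of (img rgb, calib); p=[x,y,z,yaw]; origin z = model zero"""
    R=[]
    for im,c in views:
        pp=np.vstack([proj(c,place(P,p0)) for P in parts])
        a=np.maximum(np.floor(pp.min(0)).astype(int)-pad,0);b=np.ceil(pp.max(0)).astype(int)+pad
        w=im[a[1]:b[1],a[0]:b[0]]
        big=cv2.resize(w,None,fx=K,fy=K,interpolation=cv2.INTER_CUBIC)
        m=maskf(big).astype(np.uint8)
        n,l,st,_=cv2.connectedComponentsWithStats(m)
        ctr=((pp.mean(0)-a+.5)*K)
        sc=[st[i,4] for i in range(1,n)]
        m=(l==1+int(np.argmax(sc))).astype(np.uint8)
        R.append((a,m,c))
    def ren(p,a,m,c):
        o=np.zeros_like(m)
        for P in parts:
            h=cv2.convexHull(((proj(c,place(P,p))-a+.5)*K).astype(np.float32))
            cv2.fillConvexPoly(o,np.round(h*16).astype(np.int32),1,shift=4)
        return o
    def cost(v):
        p=[p0[0]+v[0]/1e3,p0[1]+v[1]/1e3,p0[2]+(v[2]/1e3 if free_z else 0),p0[3]+np.radians(v[3])]
        return sum((ren(p,*r)!=r[1]).sum()/max(r[1].sum(),1) for r in R)
    best=None
    v=np.zeros(4)
    for s in(12,5,2):
        S=np.vstack([v]+[v+s*e for e in np.eye(4)])
        r=minimize(cost,v,method="Nelder-Mead",options=dict(initial_simplex=S,maxiter=300,xatol=.02,fatol=1e-5));v=r.x
    p=[p0[0]+v[0]/1e3,p0[1]+v[1]/1e3,p0[2]+(v[2]/1e3 if free_z else 0),p0[3]+np.radians(v[3])]
    if dbg:
        for i,r in enumerate(R): cv2.imwrite(f"pics/{dbg}{i}.png",np.dstack([r[1]*255,ren(p,*r)*255,r[1]*0]))
    return np.array(p),r.fun
hsv=lambda b:cv2.cvtColor(b,cv2.COLOR_RGB2HSV).astype(int)
red=lambda b:(hsv(b)[...,1]>190)&(hsv(b)[...,2]>130)&((hsv(b)[...,0]<6)|(hsv(b)[...,0]>174))
grey=lambda b:(hsv(b)[...,1]<70)
bar=lambda b:red(b)|(hsv(b)[...,1]<75)
gold=lambda b:(hsv(b)[...,0]>14)&(hsv(b)[...,0]<32)&(hsv(b)[...,1]>120)&(hsv(b)[...,2]>75)
dark=lambda b:(hsv(b)[...,2]<60)&(hsv(b)[...,1]<110)
BAR=[box(-70,25,-13,13,-9,9),box(25,130,-11,11,-9,-3),box(112,130,-17,17,-9,-3)]
HND=[BAR[0]]
t=np.radians(np.arange(0,91,15))
STOP=np.vstack([[[24*0+15+9*np.sin(a),y,21+9*np.cos(a)] for a in t for y in(-21,21)],box(-48,24,-21,21,-30,-30),box(-48,-48,-21,21,-30,-22)*1000 ])
STOP[:14]/=1;STOP=np.vstack([STOP[:14]/1000,box(-48,24,-21,21,-30,-30),box(-48,-48,-21,21,-30,-22)])
CBOX=[box(-75,75,-105,105,0,93)]
GRAN=[box(-70,70,-70,70,-25,0)]
def ground(c,u,v,z):
    M=np.array(c["camera_from_world"]);f=192/np.tan(np.radians(c["vfov"]/2))
    d=M[:3,:3].T@np.array([(u-c["cx"])/f,(v-c["cy"])/f,1]);o=-M[:3,:3].T@M[:3,3]
    return o+d*(z-o[2])/d[2]
E
cat > m.py <<'E'
from vis import *
from workcell import bot
V=[(cv2.imread(f"pics/{n}0.png")[:,:,::-1].copy(),bot.calibration(n)) for n in("top","scene")]
c=V[0][1]
for nm,parts,px,z,yaw,mf in [("bar",BAR,(326,232),.009,0,bar),("hnd",HND,(326,232),.009,0,red),("stop",[STOP],(179,210),.03,0,gold),("box",CBOX,(270,123),0,0,grey),("gran",GRAN,(393,178),.025,0,dark)]:
    g=ground(c,*px,z if nm!="box" else .09)
    p0=np.array([g[0],g[1],z,yaw+(0.05 if nm in("bar","hnd") else 0)])
    for vs,l in((V,"both"),(V[:1],"top"),(V[1:],"scn")):
        p,f=fit(vs,parts,p0,mf,free_z=(l=="both"),dbg="d_"+nm if l=="both" else None)
        print(nm,l,np.round(p[:3],4),round(np.degrees(p[3]),2),round(f,3))
E
python3 m.py
python3 - <<'E'
import cv2,numpy as np,glob
T=np.zeros((600,800,3),np.uint8);x=0
for i,n in enumerate(["bar","hnd","stop","box","gran"]):
    for j in(0,1):
        im=cv2.imread(f"pics/d_{n}{j}.png");s=min(158/im.shape[1],298/im.shape[0]);im=cv2.resize(im,None,fx=s,fy=s)
        T[j*300:j*300+im.shape[0],i*160:i*160+im.shape[1]]=im
cv2.imwrite("pics/dbg.png",T)
E
```

```text
Traceback (most recent call last):
  File "m.py", line 9, in <module>
    p,f=fit(vs,parts,p0,mf,free_z=(l=="both"),dbg="d_"+nm if l=="both" else None)
        ~~~^^^^^^^^^^^^^^^^^^^^^^^^^^^^^^^^^^^^^^^^^^^^^^^^^^^^^^^^^^^^^^^^^^^^^^
  File "vis.py", line 44, in fit
    return np.array(p),r.fun
                       ^^^^^
AttributeError: 'tuple' object has no attribute 'fun'
[ WARN:0@0.015] global loadsave.cpp:275 findDecoder imread_('pics/d_hnd0.png'): can't open/read file: check file path/integrity
Traceback (most recent call last):
AttributeError: 'NoneType' object has no attribute 'shape'
```

```bash
sed -i 's/for i,r in enumerate(R): cv2.imwrite(f"pics\/{dbg}{i}.png",np.dstack(\[r\[1\]\*255,ren(p,\*r)\*255,r\[1\]\*0\]))/for i,q in enumerate(R): cv2.imwrite(f"pics\/{dbg}{i}.png",np.dstack([q[1]*255,ren(p,*q)*255,q[1]*0]))/' vis.py
python3 m.py
cat > dbg.py <<'E'
import cv2,numpy as np
T=np.zeros((600,800,3),np.uint8)
for i,n in enumerate(["bar","hnd","stop","box","gran"]):
    for j in(0,1):
        im=cv2.imread(f"pics/d_{n}{j}.png");s=min(158/im.shape[1],298/im.shape[0]);im=cv2.resize(im,None,fx=s,fy=s)
        T[j*300:j*300+im.shape[0],i*160:i*160+im.shape[1]]=im
cv2.imwrite("pics/dbg.png",T)
E
python3 dbg.py
```

```text
bar both [ 0.3965 -0.2041  0.0075] 3.16 2.204
bar top [ 0.3971 -0.2039  0.009 ] 2.82 1.06
bar scn [ 0.3946 -0.2039  0.009 ] 3.86 1.112
hnd both [ 0.4241 -0.3478 -0.0888] 51.2 2.0
hnd top [ 0.3948 -0.2049  0.009 ] 3.83 0.114
hnd scn [ 0.2836 -0.3592  0.009 ] 54.8 1.0
stop both [0.4549 0.2046 0.028 ] -2.21 0.172
stop top [0.4569 0.204  0.03  ] -1.89 0.075
stop scn [0.4552 0.2052 0.03  ] -2.92 0.088
box both [ 0.6837 -0.0453  0.0038] -0.76 0.069
box top [ 0.6852 -0.048   0.    ] -1.06 0.047
box scn [ 0.6823 -0.0465  0.    ] -1.03 0.03
gran both [ 0.6549 -0.2658 -0.4766] -53.58 2.0
gran top [ 0.5643 -0.1623  0.025 ] 69.63 1.0
gran scn [ 0.5356 -0.3959  0.025 ] -2.26 2.533
```

View pics/dbg.png

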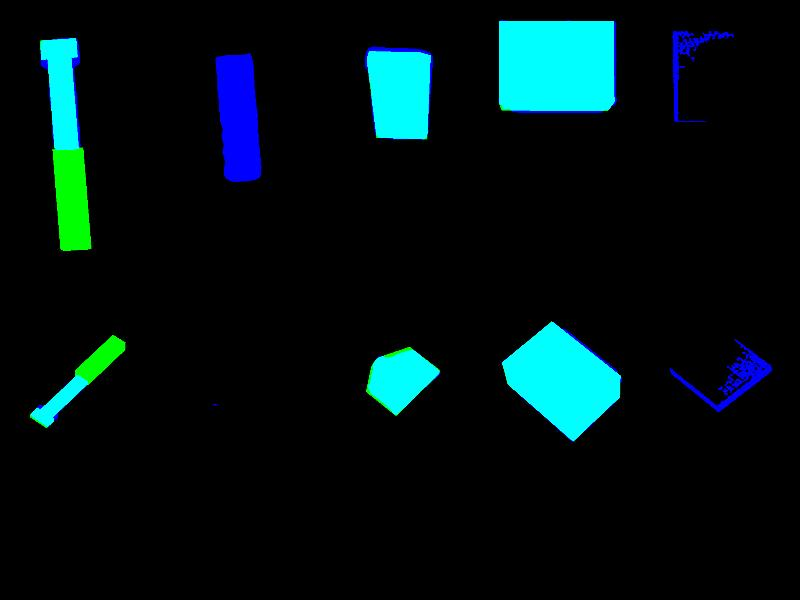

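The box and doorstop fits agree with their masks. The red and dark masks need better thresholds.

```bash
python3 - <<'E'
import cv2
t=cv2.imread("pics/top0.png")[:,:,::-1].copy();s=cv2.imread("pics/scene0.png")[:,:,::-1].copy()
from vis import hsv
for im,pts in((t,[(393,178),(372,158),(410,195),(360,180),(326,235),(323,205)]),(s,[(162,153),(150,150),(175,160),(135,170),(236,157),(232,166),(216,175)])):
    h=hsv(im)
    for x,y in pts: print((x,y),im[y,x],h[y,x])
E
sed -i "s/^red=.*/red=lambda b:(hsv(b)[...,1]>170)\&(hsv(b)[...,2]>105)\&((hsv(b)[...,0]<5)|(hsv(b)[...,0]>172))/; s/^bar=.*/bar=lambda b:cv2.morphologyEx((red(b)|(hsv(b)[...,1]<75)).astype(np.uint8),cv2.MORPH_CLOSE,np.ones((15,15),np.uint8))/" vis.py
```

```text
(393, 178) [59 62 64] [102  20  64]
(372, 158) [52 56 59] [103  30  59]
(410, 195) [60 63 65] [102  20  65]
(360, 180) [121  73  43] [ 12 164 121]
(326, 235) [238  48  40] [  1 212 238]
(323, 205) [196 207 214] [102  21 214]
(162, 153) [60 56 57] [173  17  60]
(150, 150) [61 59 60] [165   8  61]
(175, 160) [60 56 57] [173  17  60]
(135, 170) [124  80  61] [  9 130 124]
(236, 157) [185  55  51] [  1 185 185]
(232, 166) [116  75  56] [ 10 132 116]
(216, 175) [189 186 191] [138   7 191]
```

```bash
sed -i "s/^dark=.*/dark=lambda b:(hsv(b)[...,2]<85)\&(hsv(b)[...,1]<75)/" vis.py
python3 m.py; python3 dbg.py
```

```text
bar both [ 0.3957 -0.2045  0.0072] 3.52 0.286
bar top [ 0.3963 -0.2046  0.009 ] 2.86 0.103
bar scn [ 0.3944 -0.2035  0.009 ] 3.43 0.169
hnd both [ 0.394  -0.2048  0.0071] 5.06 0.507
hnd top [ 0.3945 -0.2048  0.009 ] 3.71 0.123
hnd scn [ 0.3928 -0.2022  0.009 ] 9.32 0.371
stop both [0.4549 0.2046 0.028 ] -2.21 0.172
stop top [0.4569 0.204  0.03  ] -1.89 0.075
stop scn [0.4552 0.2052 0.03  ] -2.92 0.088
box both [ 0.6837 -0.0453  0.0038] -0.76 0.069
box top [ 0.6852 -0.048   0.    ] -1.06 0.047
box scn [ 0.6823 -0.0465  0.    ] -1.03 0.03
gran both [ 0.5382 -0.3993  0.0218] -0.99 0.168
gran top [ 0.5395 -0.3954  0.025 ] 0.54 0.071
gran scn [ 0.5354 -0.3981  0.025 ] -2.64 0.102
```

View pics/dbg.png

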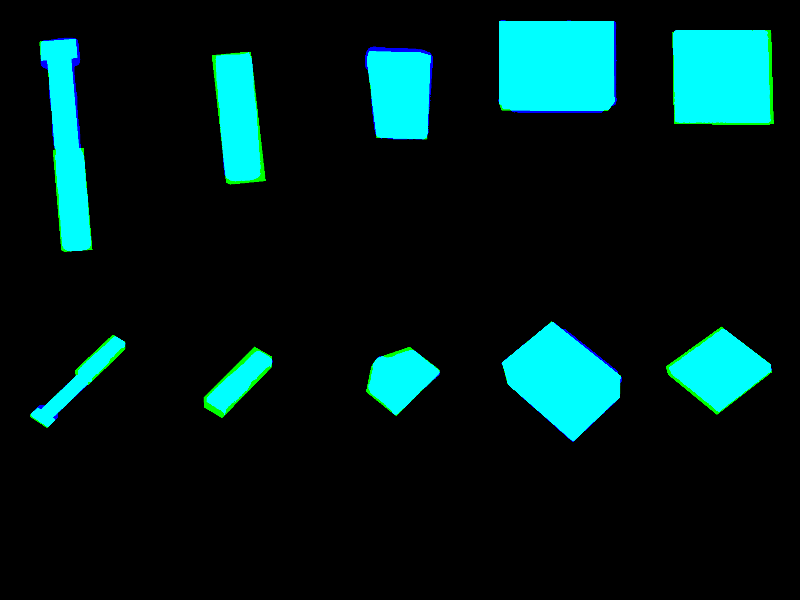

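```bash
cat > go.py <<'E'
import sys,numpy as np
from scipy.spatial.transform import Rotation as R
from workcell import bot
# args: x y z yaw [pitch tilt deg about world-ish tool y]; prints twist needed (rad, tool) then travel (mm) in final tool axes / current axes
a=[float(v) for v in sys.argv[1:]]
o=bot.get_obs();p=np.array(o["ee_pos"]);R0=R.from_euler("xyz",o["tcp_rot"],degrees=True)
R1=R.from_euler("xyz",[180,0,a[3]],degrees=True)
if len(a)>4:R1=R1*R.from_rotvec([0,np.radians(a[4]),0])
d=np.array(a[:3])-p
print("t",o["time"],"pos",np.round(p,4),"rpy",np.round(o["tcp_rot"],2),"F",np.round(o["wrist_force"],1),"open",round(o["opening"]*1e3,1),"grip",round(float(o["grasp_force"]),1))
print("twist",np.round((R0.inv()*R1).as_rotvec(),4),"travel final axes",np.round(R1.inv().apply(d)*1e3,1),"current axes",np.round(R0.inv().apply(d)*1e3,1))
E
python3 go.py 0.4475 0.2048 0.13 177.8
```

```text
t 0.1 pos [0.2271 0.5007 0.2307] rpy [-179.93    0.    155.6 ] F [-0.6  1.  -0.2] open 85.4 grip 0.0
twist [-1.200e-03 -2.000e-04 -3.874e-01] travel final axes [-231.6 -287.2  100.7] current axes [-323.  -178.3  100.9]
```

```bash
python3 -m crank '[{"gripper":85,"travel":[0,0,0],"twist":[0,0,-0.129]},{"gripper":85,"travel":[0,0,0],"twist":[0,0,-0.129]},{"gripper":85,"travel":[0,0,0],"twist":[0,0,-0.129]},{"gripper":85,"travel":[-29,-36,12.6],"twist":[0,0,0]},{"gripper":85,"travel":[-29,-36,12.6],"twist":[0,0,0]},{"gripper":85,"travel":[-29,-36,12.6],"twist":[0,0,0]},{"gripper":85,"travel":[-29,-36,12.6],"twist":[0,0,0]},{"gripper":85,"travel":[-29,-36,12.6],"twist":[0,0,0]},{"gripper":85,"travel":[-29,-36,12.6],"twist":[0,0,0]},{"gripper":85,"travel":[-29,-36,12.6],"twist":[0,0,0]},{"gripper":85,"travel":[-29,-36,12.6],"twist":[0,0,0]},{"gripper":85,"travel":[0,0,0],"twist":[0,0,0]}]'; python3 go.py 0.4475 0.2048 0.01 177.8
```

```text
time: 1.6
ee_pos: [0.4484, 0.2017, 0.129]
tcp_rot: [-179.9, -0.1, 177.6]
wrist_force: [-0.7, 0.4, 0.2]
opening: 0.0849
grasp_force: 0.0
t 1.6 pos [0.4484 0.2017 0.129 ] rpy [-1.7992e+02 -1.1000e-01  1.7756e+02] F [-0.7  0.4  0.2] open 84.9 grip 0.0
twist [-0.0013 -0.0019 -0.0042] travel final axes [  1.    3.1 119. ] current axes [  0.8   3.2 119. ]
```

```bash
python3 -m crank '[{"gripper":85,"travel":[1,3,40],"twist":[0,0,-0.004]},{"gripper":85,"travel":[0,0,40],"twist":[0,0,0]},{"gripper":85,"travel":[0,0,30],"twist":[0,0,0]},{"gripper":85,"travel":[0,0,9],"twist":[0,0,0]},{"gripper":40,"travel":[0,0,0],"twist":[0,0,0]},{"gripper":30,"travel":[0,0,0],"twist":[0,0,0]},{"gripper":30,"travel":[0,0,0],"twist":[0,0,0]},{"gripper":30,"travel":[0,0,0],"twist":[0,0,0]},{"gripper":30,"travel":[0,0,0],"twist":[0,0,0]},{"gripper":30,"travel":[0,0,0],"twist":[0,0,0]}]' 80; python3 go.py 0.4475 0.2048 0.01 177.8
```

```text
time: 2.85
ee_pos: [0.448, 0.2073, 0.0133]
tcp_rot: [180.0, 0.1, 178.0]
wrist_force: [-0.4, -2.1, 7.0]
opening: 0.0403
grasp_force: 82.5
t 2.85 pos [0.448  0.2073 0.0133] rpy [1.7996e+02 1.5000e-01 1.7799e+02] F [-0.4 -2.1  7. ] open 40.3 grip 82.5
twist [0.0007 0.0026 0.0034] travel final axes [ 0.4 -2.6  3.3] current axes [ 0.4 -2.6  3.3]
```

```bash
python3 -m crank '[{"gripper":30,"travel":[0,0,-15],"twist":[0,0,0]},{"gripper":30,"travel":[0,0,-20],"twist":[0,0,0]},{"gripper":30,"travel":[0,0,0],"twist":[0,0,0]}]'; python3 go.py 0.525 -0.0437 0.046 179
```

```text
time: 3.22
ee_pos: [0.4479, 0.2077, 0.0485]
tcp_rot: [179.9, 0.2, 178.0]
wrist_force: [0.3, -0.1, -5.4]
opening: 0.0404
grasp_force: 82.0
t 3.225 pos [0.4479 0.2077 0.0485] rpy [1.7991e+02 1.5000e-01 1.7800e+02] F [ 0.3 -0.1 -5.4] open 40.4 grip 82.0
twist [ 0.0015  0.0027 -0.0174] travel final axes [ -81.4 -250.     2.5] current axes [ -85.8 -248.5    2.3]
```

```bash
python3 -m crank '[{"gripper":30,"travel":[-10,-25,0],"twist":[0,0,-0.0174]},{"gripper":30,"travel":[-13,-40,0],"twist":[0,0,0]},{"gripper":30,"travel":[-13,-40,0],"twist":[0,0,0]},{"gripper":30,"travel":[-13,-45,0],"twist":[0,0,0]},{"gripper":30,"travel":[-13,-45,0],"twist":[0,0,0]},{"gripper":30,"travel":[-10,-35,0],"twist":[0,0,0]},{"gripper":30,"travel":[-9.4,-20,0],"twist":[0,0,0]},{"gripper":30,"travel":[0,0,0],"twist":[0,0,0]},{"gripper":30,"travel":[0,0,0],"twist":[0,0,0]}]'; python3 go.py 0.525 -0.0437 0.014 179
```

```text
time: 4.35
ee_pos: [0.523, -0.044, 0.0459]
tcp_rot: [180.0, -0.1, 179.0]
wrist_force: [-0.7, -0.6, -5.1]
opening: 0.0406
grasp_force: 82.3
t 4.35 pos [ 0.523  -0.044   0.0459] rpy [ 1.7998e+02 -6.0000e-02  1.7900e+02] F [-0.7 -0.6 -5.1] open 40.6 grip 82.3
twist [ 0.0004 -0.0011 -0.0001] travel final axes [-2.   0.4 31.9] current axes [-2.   0.3 31.9]
```

```bash
python3 -m crank '[{"gripper":30,"travel":[-2,0,15],"twist":[0,0,0]},{"gripper":30,"travel":[0,0,10],"twist":[0,0,0]},{"gripper":30,"travel":[0,0,4],"twist":[0,0,0]},{"gripper":30,"travel":[0,0,3],"twist":[0,0,0]},{"gripper":30,"travel":[0,0,1],"twist":[0,0,0]},{"gripper":30,"travel":[0,0,0],"twist":[0,0,0]}]'; python3 go.py 0.525 -0.0437 0.012 179
```

```text
time: 5.1
ee_pos: [0.5257, -0.0445, 0.0137]
tcp_rot: [-180.0, 0.0, 179.0]
wrist_force: [1.0, 0.0, -4.9]
opening: 0.0407
grasp_force: 82.4
t 5.1 pos [ 0.5257 -0.0445  0.0137] rpy [-1.80e+02  2.00e-02  1.79e+02] F [ 1.   0.  -4.9] open 40.7 grip 82.4
twist [-0.      0.0004  0.    ] travel final axes [0.7 0.8 1.7] current axes [0.7 0.8 1.7]
```

Not resting yet; a little lower, then release and rise.

```bash
python3 -m crank '[{"gripper":30,"travel":[0,0,1],"twist":[0,0,0]},{"gripper":30,"travel":[0,0,1],"twist":[0,0,0]},{"gripper":30,"travel":[0,0,0],"twist":[0,0,0]}]'; python3 go.py 0.525 -0.0437 0.012 179
```

```text
time: 5.48
ee_pos: [0.5258, -0.0445, 0.0134]
tcp_rot: [-180.0, 0.1, 179.0]
wrist_force: [-7.4, 0.8, 10.5]
opening: 0.0404
grasp_force: 84.4
t 5.475 pos [ 0.5258 -0.0445  0.0134] rpy [-1.7999e+02  8.0000e-02  1.7900e+02] F [-7.4  0.8 10.5] open 40.4 grip 84.4
twist [-0.0001  0.0013 -0.    ] travel final axes [0.8 0.8 1.4] current axes [0.8 0.8 1.4]
```

```bash
python3 -m crank '[{"gripper":60,"travel":[0,0,0],"twist":[0,0,0]},{"gripper":70,"travel":[0,0,0],"twist":[0,0,0]},{"gripper":75,"travel":[0,0,0],"twist":[0,0,0]},{"gripper":75,"travel":[0,0,-40],"twist":[0,0,0]},{"gripper":75,"travel":[0,0,-50],"twist":[0,0,0]},{"gripper":70,"travel":[0,0,-20],"twist":[0,0,-0.075]},{"gripper":70,"travel":[40,30,0],"twist":[0,0,0]},{"gripper":60,"travel":[40,40,0],"twist":[0,0,0]},{"gripper":60,"travel":[30,50,0],"twist":[0,0,0]},{"gripper":60,"travel":[20,40,0],"twist":[0,0,0]},{"gripper":60,"travel":[0,0,0],"twist":[0,0,0]}]' 60; python3 go.py 0.3957 -0.2045 0.002 183.3
```

```text
time: 6.85
ee_pos: [0.3855, 0.1097, 0.1218]
tcp_rot: [180.0, 0.1, -176.5]
wrist_force: [1.3, -0.0, -0.1]
opening: 0.06
grasp_force: 0.0
t 6.85 pos [0.3855 0.1097 0.1218] rpy [ 1.7997e+02  5.0000e-02 -1.7647e+02] F [ 1.3 -0.  -0.1] open 60.0 grip 0.0
twist [0.0005 0.0009 0.0039] travel final axes [   7.9 -314.3  119.8] current axes [   9.3 -314.3  119.6]
```

```bash
cat > look.py <<'E'
from vis import *
from workcell import bot
import sys
V=[]
for n in("top","scene"):
    im=bot.camera(n);cv2.imwrite(f"pics/{n}{sys.argv[1]}.png",im[:,:,::-1]);V.append((im,bot.calibration(n)))
E
cat > m2.py <<'E'
exec(open("look.py").read())
p0=np.array([.533,-.044,.03,np.radians(-1)])
for vs,l in((V,"both"),(V[:1],"top"),(V[1:],"scn")):
    p,f=fit(vs,[STOP],p0,gold,free_z=(l=="both"));print(l,np.round(p[:3],4),round(np.degrees(p[3]),2),round(f,3))
E
python3 m2.py 1
```

```text
both [ 0.5335 -0.045   0.0301] -0.09 0.219
top [ 0.5353 -0.0458  0.03  ] -0.64 0.088
scn [ 0.5327 -0.0448  0.03  ] 0.66 0.119
```

```bash
python3 -m crank '[{"gripper":60,"travel":[1,-30,0],"twist":[0,0,0.004]},{"gripper":60,"travel":[1,-50,0],"twist":[0,0,0]},{"gripper":60,"travel":[1,-55,0],"twist":[0,0,0]},{"gripper":60,"travel":[2,-55,0],"twist":[0,0,0]},{"gripper":60,"travel":[1,-55,0],"twist":[0,0,0]},{"gripper":60,"travel":[1,-45,0],"twist":[0,0,0]},{"gripper":60,"travel":[1,-24,30],"twist":[0,0,0]},{"gripper":60,"travel":[0,0,30],"twist":[0,0,0]},{"gripper":60,"travel":[0,0,20],"twist":[0,0,0]}]' 60; python3 go.py 0.3957 -0.2045 0.002 183.3
```

```text
time: 8.07
ee_pos: [0.3945, -0.2077, 0.0397]
tcp_rot: [180.0, -0.1, -177.1]
wrist_force: [0.0, -0.4, 0.4]
opening: 0.0599
grasp_force: 0.0
t 8.075 pos [ 0.3945 -0.2077  0.0397] rpy [ 1.7996e+02 -1.0000e-01 -1.7710e+02] F [ 0.  -0.4  0.4] open 59.9 grip 0.0
twist [ 0.0007 -0.0017 -0.007 ] travel final axes [-1.4  3.1 37.7] current axes [-1.4  3.1 37.7]
```

```bash
python3 -m crank '[{"gripper":60,"travel":[-1.4,3.1,22],"twist":[0,0,-0.007]},{"gripper":60,"travel":[0,0,11],"twist":[0,0,0]},{"gripper":40,"travel":[0,0,2],"twist":[0,0,0]},{"gripper":20,"travel":[0,0,0],"twist":[0,0,0]},{"gripper":15,"travel":[0,0,0],"twist":[0,0,0]},{"gripper":15,"travel":[0,0,0],"twist":[0,0,0]},{"gripper":15,"travel":[0,0,0],"twist":[0,0,0]}]' 100; python3 go.py 0.3957 -0.2045 0.002 183.3
```

```text
time: 8.95
ee_pos: [0.3971, -0.2034, 0.0075]
tcp_rot: [-179.9, 0.1, -176.5]
wrist_force: [-2.3, -0.9, 5.8]
opening: 0.0229
grasp_force: 99.3
t 8.95 pos [ 0.3971 -0.2034  0.0075] rpy [-1.7993e+02  6.0000e-02 -1.7653e+02] F [-2.3 -0.9  5.8] open 22.9 grip 99.3
twist [-0.0012  0.001   0.0029] travel final axes [ 1.5 -1.   5.5] current axes [ 1.5 -1.   5.5]
```

```bash
python3 -m crank '[{"gripper":15,"travel":[0,0,-15],"twist":[0,0,0]},{"gripper":15,"travel":[0,0,-30],"twist":[0,0,0]},{"gripper":15,"travel":[0,0,-35],"twist":[0,0,0]},{"gripper":15,"travel":[0,0,-2],"twist":[0,0,0]},{"gripper":15,"travel":[0,0,0],"twist":[0,0,0]}]' ; python3 go.py 0.445 -0.0423 0.083 179 3
```

```text
time: 9.57
ee_pos: [0.3966, -0.2029, 0.0883]
tcp_rot: [180.0, -0.0, -176.5]
wrist_force: [-0.5, 0.7, -3.0]
opening: 0.023
grasp_force: 98.7
t 9.575 pos [ 0.3966 -0.2029  0.0883] rpy [ 1.7999e+02 -1.0000e-02 -1.7652e+02] F [-0.5  0.7 -3. ] open 23.0 grip 98.7
twist [-0.0019  0.0522  0.0781] travel final axes [-45.8 161.4   2.9] current axes [-58.  157.4   5.3]
```

```bash
python3 -m crank '[{"gripper":15,"travel":[0,0,0],"twist":[0,0,0.078]},{"gripper":15,"travel":[-8,25,0],"twist":[0,0.052,0]},{"gripper":15,"travel":[-8,35,0],"twist":[0,0,0]},{"gripper":15,"travel":[-8,40,0],"twist":[0,0,0]},{"gripper":15,"travel":[-8,35,0],"twist":[0,0,0]},{"gripper":15,"travel":[-8,18,0],"twist":[0,0,0]},{"gripper":15,"travel":[-5,8,0],"twist":[0,0,0]},{"gripper":15,"travel":[0,0,0],"twist":[0,0,0]},{"gripper":15,"travel":[0,0,0],"twist":[0,0,0]}]' ; python3 go.py 0.445 -0.0423 0.083 179 3;  python3 look.py 2; python3 - <<'E'
import cv2,numpy as np
t=cv2.imread("pics/top2.png");s=cv2.imread("pics/scene2.png")
a=cv2.resize(t[130:230,225:325],(400,400),interpolation=cv2.INTER_CUBIC);b=cv2.resize(s[170:270,190:290],(400,400),interpolation=cv2.INTER_CUBIC)
cv2.imwrite("pics/c2.png",np.hstack([a,b]))
E
```

```text
time: 10.7
ee_pos: [0.4441, -0.0434, 0.0863]
tcp_rot: [-180.0, -3.0, 179.0]
wrist_force: [0.3, -1.2, -2.0]
opening: 0.0229
grasp_force: 98.8
t 10.7 pos [ 0.4441 -0.0434  0.0863] rpy [-179.99   -3.02  178.96] F [ 0.3 -1.2 -2. ] open 22.9 grip 98.8
twist [-0.0001 -0.0003 -0.0006] travel final axes [-1.   1.1  3.2] current axes [-1.   1.1  3.2]
```

View pics/c2.png

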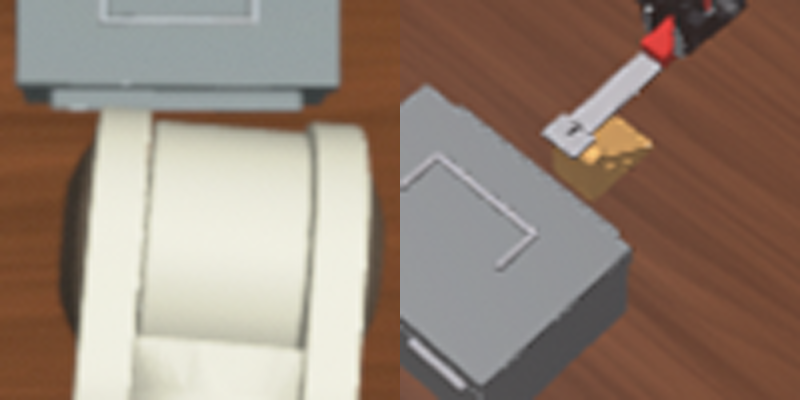

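The scene view shows the blade over the crest, with its end at about (229.6,206) and pointing at the lip. The top view is blocked by the arm. Next I check the tip position.

```bash
python3 - <<'E'
from vis import *
from workcell import bot
c=bot.calibration("scene")
for z in(.070,.077,.084):print(z,ground(c,225.75,203.25,z).round(4),ground(c,233.5,208.75,z).round(4),ground(c,229.6,206,z).round(4))
E
```

```text
0.07 [ 0.5684 -0.0616  0.07  ] [ 0.5674 -0.0303  0.07  ] [ 0.568 -0.046  0.07 ]
0.077 [ 0.5718 -0.0582  0.077 ] [ 0.5707 -0.0271  0.077 ] [ 0.5713 -0.0427  0.077 ]
0.084 [ 0.5751 -0.0548  0.084 ] [ 0.574  -0.0239  0.084 ] [ 0.5746 -0.0393  0.084 ]
```

```bash
python3 -m crank '[{"gripper":15,"travel":[0,0.5,6],"twist":[0,0,0]},{"gripper":15,"travel":[0,0,5],"twist":[0,0,0]},{"gripper":15,"travel":[-8,0,0],"twist":[0,0,0]},{"gripper":15,"travel":[-10,0,0],"twist":[0,0,0]},{"gripper":15,"travel":[-6,0,0],"twist":[0,0,0]},{"gripper":15,"travel":[-4,0,0],"twist":[0,0,0]},{"gripper":15,"travel":[0,0,0],"twist":[0,0,0]}]' ; python3 go.py 0.474 -0.0428 0.073 179 3
```

```text
time: 11.68
ee_pos: [0.4721, -0.0428, 0.074]
tcp_rot: [180.0, -3.0, 179.0]
wrist_force: [-0.4, -0.0, -2.7]
opening: 0.0232
grasp_force: 98.8
t 11.675 pos [ 0.4721 -0.0428  0.074 ] rpy [180.    -2.99 179.01] F [-0.4 -0.  -2.7] open 23.2 grip 98.8
twist [-0.      0.0001  0.0001] travel final axes [-2.  -0.   0.9] current axes [-2.  -0.   0.9]
```

```bash
python3 -m crank '[{"gripper":15,"travel":[-2,0,0],"twist":[0,0,0]},{"gripper":15,"travel":[-2,0,0.5],"twist":[0,0,0]},{"gripper":15,"travel":[-1,0,0.5],"twist":[0,0,0]},{"gripper":15,"travel":[0,0,0.5],"twist":[0,0,0]},{"gripper":15,"travel":[0,0,0],"twist":[0,0,0]}]' ; python3 go.py 0.474 -0.0428 0.073 179 3;  python3 look.py 3; python3 - <<'E'
import cv2,numpy as np
s=cv2.imread("pics/scene3.png")
cv2.imwrite("pics/c3.png",cv2.resize(s[175:265,180:300],(800,600),interpolation=cv2.INTER_CUBIC))
E
```

```text
time: 12.3
ee_pos: [0.4767, -0.0429, 0.0723]
tcp_rot: [-180.0, -3.0, 179.0]
wrist_force: [-0.1, -0.1, -2.9]
opening: 0.023
grasp_force: 98.8
t 12.3 pos [ 0.4767 -0.0429  0.0723] rpy [-180.     -2.99  179.  ] F [-0.1 -0.1 -2.9] open 23.0 grip 98.8
twist [-0.      0.0002  0.    ] travel final axes [ 2.7  0.  -0.5] current axes [ 2.7  0.  -0.5]
```

View pics/c3.png

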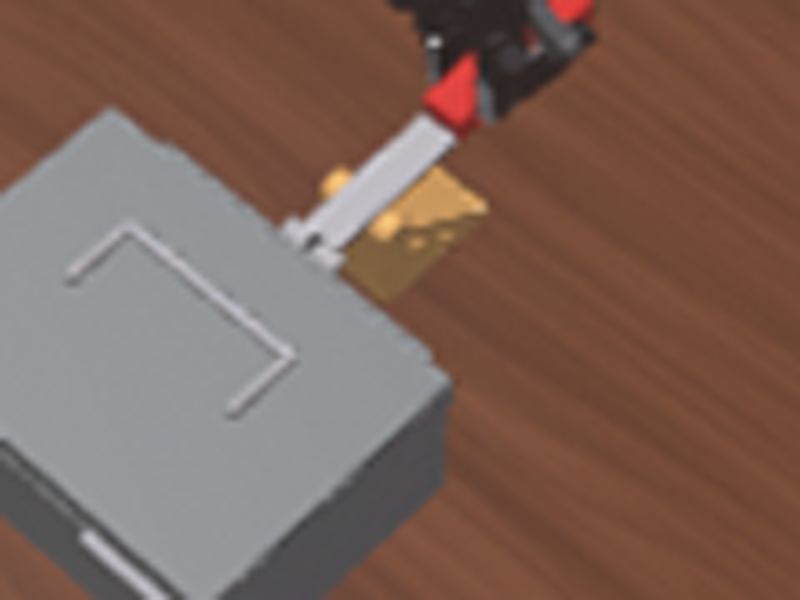

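The blade end now goes under the lip at about (305,240) in the crop, with the shank across the crest. I start levering by pivoting about the crest.

```bash
python3 -m crank '[{"gripper":15,"travel":[0,0,1.5],"twist":[0,0,0]},{"gripper":15,"travel":[0.3,0,3.2],"twist":[0,-0.0436,0]},{"gripper":15,"travel":[0.3,0,3.2],"twist":[0,-0.0436,0]},{"gripper":15,"travel":[0.3,0,3.2],"twist":[0,-0.0436,0]},{"gripper":15,"travel":[0,0,0],"twist":[0,0,0]}]' 110; python3 go.py 0.474 -0.0428 0.073 179 0
```

```text
time: 13.02
ee_pos: [0.4756, -0.0428, 0.0618]
tcp_rot: [-180.0, 4.6, 179.0]
wrist_force: [-0.2, -0.6, 0.7]
opening: 0.0225
grasp_force: 112.8
t 13.025 pos [ 0.4756 -0.0428  0.0618] rpy [-180.      4.59  179.  ] F [-0.2 -0.6  0.7] open 22.5 grip 112.8
twist [-0.0001  0.08    0.    ] travel final axes [  1.6   0.  -11.2] current axes [  0.7   0.  -11.3]
```

```bash
python3 -m crank '[{"gripper":15,"travel":[0.3,0,3.4],"twist":[0,-0.0436,0]},{"gripper":15,"travel":[0.3,0,3.4],"twist":[0,-0.0436,0]},{"gripper":15,"travel":[0,0,0],"twist":[0,0,0]}]' ; python3 go.py 0.474 -0.0428 0.073 179 0
```

```text
time: 13.4
ee_pos: [0.4767, -0.0429, 0.058]
tcp_rot: [-180.0, 9.7, 179.0]
wrist_force: [-9.7, 0.9, 23.1]
opening: 0.0227
grasp_force: 115.8
t 13.4 pos [ 0.4767 -0.0429  0.058 ] rpy [-179.98    9.74  179.01] F [-9.7  0.9 23.1] open 22.7 grip 115.8
twist [-3.000e-04  1.699e-01  1.000e-04] travel final axes [  2.7   0.1 -15. ] current axes [  0.1   0.1 -15.2]
```

```bash
python3 -m crank '[{"gripper":15,"travel":[0.3,0,3.4],"twist":[0,-0.0436,0]},{"gripper":15,"travel":[0.3,0,3.4],"twist":[0,-0.0436,0]},{"gripper":15,"travel":[0,0,0],"twist":[0,0,0]}]' ; python3 go.py 0.474 -0.0428 0.073 179 0
```

```text
time: 13.78
ee_pos: [0.4765, -0.0429, 0.0484]
tcp_rot: [-180.0, 14.5, 179.0]
wrist_force: [-1.0, 0.4, 2.6]
opening: 0.0224
grasp_force: 113.0
t 13.775 pos [ 0.4765 -0.0429  0.0484] rpy [-179.99   14.55  179.  ] F [-1.   0.4  2.6] open 22.4 grip 113.0
twist [-1.000e-04  2.539e-01 -0.000e+00] travel final axes [  2.5   0.  -24.6] current axes [ -3.7   0.  -24.4]
```

```bash
python3 -m crank '[{"gripper":15,"travel":[0,0,0],"twist":[0,0,0]},{"gripper":15,"travel":[0,0,0],"twist":[0,0,0]},{"gripper":15,"travel":[0,0,0],"twist":[0,0,0]},{"gripper":15,"travel":[0,0,0],"twist":[0,0,0]},{"gripper":15,"travel":[0,0,0],"twist":[0,0,0]},{"gripper":15,"travel":[0,0,0],"twist":[0,0,0]}]' ; python3 look.py 4
```

```text
time: 14.52
ee_pos: [0.4767, -0.0429, 0.048]
tcp_rot: [-180.0, 14.5, 179.0]
wrist_force: [-4.0, -0.4, 5.9]
opening: 0.0227
grasp_force: 113.4
```

View pics/scene4.png

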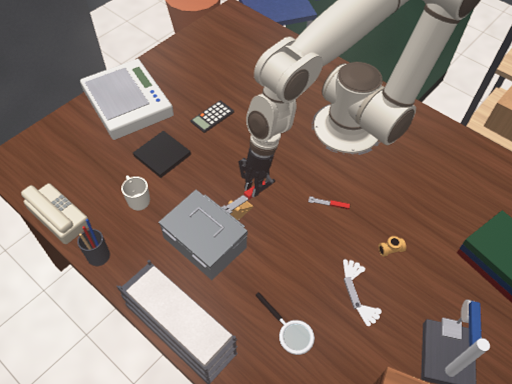

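```bash
python3 - <<'E'
import cv2,numpy as np
s=cv2.imread("pics/scene4.png")
cv2.imwrite("pics/c4.png",cv2.resize(s[175:265,180:300],(800,600),interpolation=cv2.INTER_CUBIC))
E
```

```text
(no output)
```

View pics/c4.png

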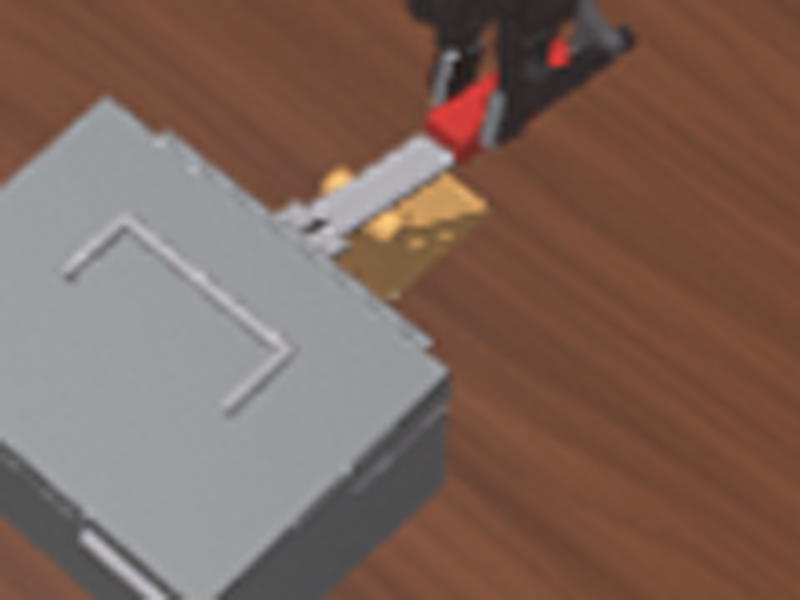

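The gap along the lid's right edge, at about (400,440) in the crop, shows the lid is partly raised with the blade still under the lip. I lever further.

```bash
python3 -m crank '[{"gripper":15,"travel":[0.3,0,3.4],"twist":[0,-0.0436,0]},{"gripper":15,"travel":[0.3,0,3.2],"twist":[0,-0.0436,0]},{"gripper":15,"travel":[0,0,0],"twist":[0,0,0]},{"gripper":15,"travel":[0,0,0],"twist":[0,0,0]}]' ; python3 look.py 5; cat > lid.py <<'E'
import cv2,numpy as np,sys
a=cv2.imread("pics/scene3.png").astype(int);b=cv2.imread(f"pics/scene{sys.argv[1]}.png").astype(int)
d=np.abs(a-b).sum(2)[190:275,155:250]>60
print("changed box px",d.sum())
E
python3 lid.py 4; python3 lid.py 5
```

```text
time: 15.12
ee_pos: [0.4778, -0.0429, 0.0414]
tcp_rot: [-180.0, 19.5, 179.0]
wrist_force: [-3.1, -1.6, 4.5]
opening: 0.0228
grasp_force: 113.3
changed box px 521
changed box px 1599
```

```bash
python3 -m crank '[{"gripper":15,"travel":[0,0,0],"twist":[0,0,0]},{"gripper":15,"travel":[0,0,0],"twist":[0,0,0]},{"gripper":15,"travel":[0,0,0],"twist":[0,0,0]},{"gripper":15,"travel":[0,0,0],"twist":[0,0,0]}]' ; python3 look.py 6;python3 lid.py 6; python3 go.py 0.3957 -0.2045 0.06 183.3
```

```text
time: 15.72
ee_pos: [0.4777, -0.0429, 0.0412]
tcp_rot: [180.0, 19.5, 179.0]
wrist_force: [-4.4, -0.3, 4.4]
opening: 0.0224
grasp_force: 113.4
changed box px 4089
t 15.825 pos [ 0.4777 -0.0429  0.0412] rpy [180.   19.5 179. ] F [-3.2 -0.1  5.1] open 22.4 grip 113.4
twist [-0.0128  0.3403 -0.0743] travel final axes [  91.2 -156.6  -18.8] current axes [  68.3 -163.   -44.2]
```

The lid has swung open. I withdraw the bar, level it and take it back to its place.

```bash
python3 -m crank '[{"gripper":15,"travel":[0,0,-15],"twist":[0,0,0]},{"gripper":15,"travel":[10,0,-25],"twist":[0,0,0]},{"gripper":15,"travel":[20,0,-10],"twist":[0,0.113,0]},{"gripper":15,"travel":[20,0,0],"twist":[0,0.113,0]},{"gripper":15,"travel":[20,0,0],"twist":[0,0.113,0]},{"gripper":15,"travel":[10,-35,0],"twist":[0,0,0]},{"gripper":15,"travel":[0,-45,0],"twist":[0,0,0]},{"gripper":15,"travel":[0,-45,0],"twist":[0,0,-0.073]},{"gripper":15,"travel":[0,-32,10],"twist":[0,0,0]},{"gripper":15,"travel":[0,0,0],"twist":[0,0,0]}]' ; python3 go.py 0.3957 -0.2045 0.009 183.3
```

```text
time: 17.08
ee_pos: [0.3822, -0.1994, 0.061]
tcp_rot: [180.0, -0.0, -177.0]
wrist_force: [-0.6, 0.6, -1.7]
opening: 0.0224
grasp_force: 112.4
t 17.075 pos [ 0.3822 -0.1994  0.061 ] rpy [ 1.7997e+02 -1.0000e-02 -1.7698e+02] F [-0.6  0.6 -1.7] open 22.4 grip 112.4
twist [ 0.0006 -0.0001 -0.0049] travel final axes [-13.2  -5.8  52. ] current axes [-13.3  -5.8  52. ]
```

```bash
python3 -m crank '[{"gripper":15,"travel":[-6,-3,25],"twist":[0,0,0]},{"gripper":15,"travel":[-6,-3,18],"twist":[0,0,0]},{"gripper":15,"travel":[0,0,5],"twist":[0,0,0]},{"gripper":15,"travel":[0,0,2],"twist":[0,0,0]},{"gripper":15,"travel":[0,0,1],"twist":[0,0,0]},{"gripper":15,"travel":[0,0,1],"twist":[0,0,0]},{"gripper":15,"travel":[0,0,0],"twist":[0,0,0]}]' ; python3 go.py 0.3957 -0.2045 0.009 183.3
```

```text
time: 17.95
ee_pos: [0.3955, -0.2035, 0.0098]
tcp_rot: [-180.0, 0.1, -176.8]
wrist_force: [0.0, -0.8, -0.7]
opening: 0.023
grasp_force: 112.4
t 17.95 pos [ 0.3955 -0.2035  0.0098] rpy [-1.7998e+02  1.0000e-01 -1.7681e+02] F [ 0.  -0.8 -0.7] open 23.0 grip 112.4
twist [-0.0003  0.0018 -0.002 ] travel final axes [-0.2 -1.   0.8] current axes [-0.2 -1.   0.8]
```

```bash
python3 look.py 7; python3 - <<'E'
from vis import *
t=cv2.imread("pics/top7.png");s=cv2.imread("pics/scene7.png")
a=cv2.resize(t[60:200,205:345],(400,400),interpolation=cv2.INTER_CUBIC);b=cv2.resize(s[140:280,140:280],(400,400),interpolation=cv2.INTER_CUBIC)
cv2.imwrite("pics/c7.png",np.hstack([a,b]))
E
```

```text
(no output)
```

View pics/c7.png

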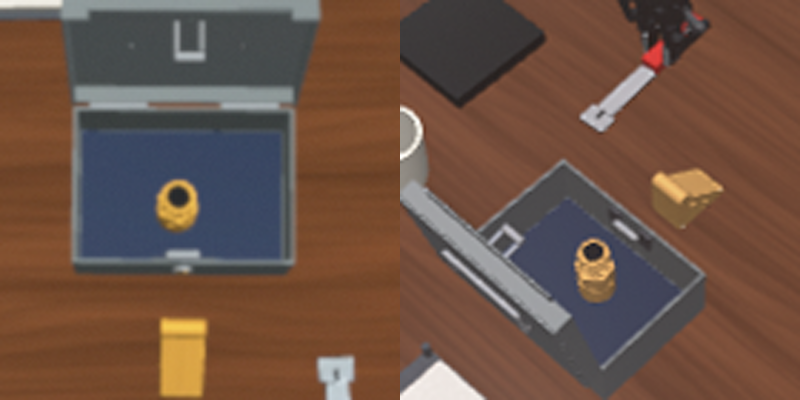

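The lid is fully open. The fitting's spigot hole is at about top (267,127) and scene (207,227). I measure it and let go of the bar.

```bash
cat > fitm.py <<'E'
from vis import *
from workcell import bot
from scipy.optimize import least_squares
V=[(cv2.imread(f"pics/{n}7.png")[:,:,::-1].copy(),bot.calibration(n)) for n in("top","scene")]
px=[(267.3-.5+.5,127.2),(207.2,227.5)]
f=lambda X:np.concatenate([proj(c,X[None])[0]-p for (_,c),p in zip(V,px)])
r=least_squares(f,ground(V[0][1],*px[0],.075));print("hole triang",r.x.round(4),r.fun.round(2))
a=np.radians(np.arange(0,360,15))
cyl=lambda R,z0,z1:np.array([[R*np.cos(t),R*np.sin(t),z] for t in a for z in(z0,z1)])/1e3
F=[cyl(20,-36,-12),cyl(19.3,-12,10),cyl(16.5,10,36)]
gm=lambda b:cv2.morphologyEx(gold(b).astype(np.uint8),cv2.MORPH_CLOSE,np.ones((81,81),np.uint8))
p0=np.array([r.x[0],r.x[1],.039,0])
for vs,l in((V,"both"),(V[:1],"top"),(V[1:],"scn")):
    p,q=fit(vs,F,p0,gm,free_z=(l=="both"),pad=10,dbg="d_f" if l=="both" else None);print(l,p[:3].round(4),round(q,3))
E
python3 fitm.py
python3 -m crank '[{"gripper":15,"travel":[0,0,1],"twist":[0,0,0]},{"gripper":15,"travel":[0,0,1],"twist":[0,0,0]},{"gripper":15,"travel":[0,0,0],"twist":[0,0,0]}]'
```

```text
hole triang [ 0.6727 -0.0416  0.0778] [-0.67  0.49 -0.89 -0.17]
both [ 0.6709 -0.0422  0.039 ] 0.299
top [ 0.6727 -0.0425  0.039 ] 0.103
scn [ 0.6702 -0.0416  0.039 ] 0.181
time: 18.42
ee_pos: [0.3954, -0.2035, 0.0076]
tcp_rot: [-180.0, 0.1, -176.8]
wrist_force: [-2.5, 0.5, -0.7]
opening: 0.0229
grasp_force: 112.7
```

```bash
python3 -m crank '[{"gripper":40,"travel":[0,0,0],"twist":[0,0,0]},{"gripper":60,"travel":[0,0,0],"twist":[0,0,0]},{"gripper":65,"travel":[0,0,0],"twist":[0,0,0]},{"gripper":65,"travel":[0,0,-25],"twist":[0,0,0]},{"gripper":65,"travel":[0,0,-50],"twist":[0,0,0]},{"gripper":65,"travel":[0,0,-50],"twist":[0,0,0.065]},{"gripper":65,"travel":[-40,25,-10],"twist":[0,0,0]},{"gripper":65,"travel":[-50,30,0],"twist":[0,0,0]},{"gripper":65,"travel":[-50,30,0],"twist":[0,0,0]},{"gripper":65,"travel":[-50,30,0],"twist":[0,0,0]},{"gripper":65,"travel":[-45,25,0],"twist":[0,0,0]},{"gripper":65,"travel":[0,0,0],"twist":[0,0,0]}]' 60; python3 go.py 0.6715 -0.042 0.048 179
```

```text
time: 19.92
ee_pos: [0.6334, -0.0637, 0.1406]
tcp_rot: [180.0, -0.0, 179.6]
wrist_force: [-0.4, -0.2, -0.9]
opening: 0.0648
grasp_force: 0.0
t 19.925 pos [ 0.6334 -0.0637  0.1406] rpy [ 1.7997e+02 -4.0000e-02  1.7962e+02] F [-0.4 -0.2 -0.9] open 64.8 grip 0.0
twist [ 0.0005 -0.0008  0.0108] travel final axes [-37.7  22.4  92.6] current axes [-38.   21.9  92.6]
```

```bash
python3 -m crank '[{"gripper":65,"travel":[-30,17,0],"twist":[0,0,0.01]},{"gripper":65,"travel":[-8,5,15],"twist":[0,0,0]},{"gripper":65,"travel":[0,0,35],"twist":[0,0,0]},{"gripper":65,"travel":[0,0,30],"twist":[0,0,0]},{"gripper":65,"travel":[0,0,12],"twist":[0,0,0]},{"gripper":65,"travel":[0,0,0],"twist":[0,0,0]}]'; python3 go.py 0.6715 -0.042 0.048 179
```

```text
time: 20.68
ee_pos: [0.669, -0.0445, 0.0504]
tcp_rot: [-180.0, 0.0, 178.9]
wrist_force: [-0.5, 0.3, 1.2]
opening: 0.0651
grasp_force: 0.0
t 20.675 pos [ 0.669  -0.0445  0.0504] rpy [-180.      0.    178.87] F [-0.5  0.3  1.2] open 65.1 grip 0.0
twist [-0.      0.     -0.0023] travel final axes [-2.4  2.6  2.4] current axes [-2.4  2.6  2.4]
```

```bash
python3 -m crank '[{"gripper":65,"travel":[-2,2.6,3],"twist":[0,0,0]},{"gripper":50,"travel":[0,0,0],"twist":[0,0,0]},{"gripper":40,"travel":[0,0,0],"twist":[0,0,0]},{"gripper":25,"travel":[0,0,0],"twist":[0,0,0]},{"gripper":25,"travel":[0,0,0],"twist":[0,0,0]},{"gripper":25,"travel":[0,0,0],"twist":[0,0,0]},{"gripper":25,"travel":[0,0,0],"twist":[0,0,0]}]' 60; python3 go.py 0.6715 -0.042 0.048 179
```

```text
time: 21.55
ee_pos: [0.6724, -0.0415, 0.0487]
tcp_rot: [180.0, 0.2, 178.9]
wrist_force: [-0.9, 1.8, 5.7]
opening: 0.0292
grasp_force: 67.6
t 21.55 pos [ 0.6724 -0.0415  0.0487] rpy [1.7999e+02 1.6000e-01 1.7889e+02] F [-0.9  1.8  5.7] open 29.2 grip 67.6
twist [ 0.0002  0.0028 -0.0019] travel final axes [ 0.9 -0.5  0.7] current axes [ 0.9 -0.5  0.7]
```

```bash
python3 -m crank '[{"gripper":25,"travel":[0,0,-8],"twist":[0,0,0]},{"gripper":25,"travel":[0,0,-25],"twist":[0,0,0]},{"gripper":25,"travel":[0,0,-35],"twist":[0,0,0]},{"gripper":25,"travel":[0,0,-30],"twist":[0,0,0]},{"gripper":25,"travel":[0,0,-10],"twist":[0,0,0]},{"gripper":25,"travel":[0,0,0],"twist":[0,0,0]}]' 75; python3 go.py 0.5375 -0.3975 0.15 179;python3 look.py 8; python3 - <<'E'
import cv2
from vis import *
t=cv2.imread("pics/top8.png")[:,:,::-1].copy();print("gold left in box(scene)",gold(cv2.imread("pics/scene8.png")[215:250,195:220,::-1].copy()).sum())
E
```

```text
time: 22.3
ee_pos: [0.6718, -0.0416, 0.1555]
tcp_rot: [-180.0, 0.1, 178.9]
wrist_force: [-0.1, -0.5, -4.4]
opening: 0.0293
grasp_force: 79.5
t 22.3 pos [ 0.6718 -0.0416  0.1555] rpy [-1.8000e+02  7.0000e-02  1.7889e+02] F [-0.1 -0.5 -4.4] open 29.3 grip 79.5
twist [-0.0001  0.0012 -0.002 ] travel final axes [ 128.1 -358.2    5.5] current axes [ 127.4 -358.4    5.4]
gold left in box(scene) 110
```

```bash
python3 -m crank '[{"gripper":25,"travel":[20,-10,0],"twist":[0,0,0]},{"gripper":25,"travel":[30,-30,0],"twist":[0,0,0]},{"gripper":25,"travel":[30,-40,0],"twist":[0,0,0]},{"gripper":25,"travel":[20,-45,0],"twist":[0,0,0]},{"gripper":25,"travel":[15,-50,0],"twist":[0,0,0]},{"gripper":25,"travel":[8,-50,0],"twist":[0,0,0]},{"gripper":25,"travel":[4,-50,0],"twist":[0,0,0]},{"gripper":25,"travel":[1,-45,0],"twist":[0,0,0]},{"gripper":25,"travel":[0,-28,0],"twist":[0,0,0]},{"gripper":25,"travel":[0,-10,0],"twist":[0,0,0]},{"gripper":25,"travel":[0,0,0],"twist":[0,0,0]},{"gripper":25,"travel":[0,0,0],"twist":[0,0,0]}]' 75; python3 go.py 0.5375 -0.3975 0.0755 179; python3 look.py 9; python3 - <<'E'
from vis import *
from workcell import bot
# any tilt? bounding rows of gold near the held fitting in scene view
s=cv2.imread("pics/scene9.png")[:,:,::-1].copy();m=gold(s).astype(np.uint8)
n,l,st,c=cv2.connectedComponentsWithStats(m)
for i in range(1,n):
    if st[i,4]>60:print(st[i],c[i].round(1))
print(proj(bot.calibration("scene"),np.array([[.5375,-.3975,z] for z in(.108,.144,.18)])).round(1))
E
```

```text
time: 23.9
ee_pos: [0.537, -0.3959, 0.1555]
tcp_rot: [180.0, 0.1, 178.9]
wrist_force: [0.0, 0.3, -3.5]
opening: 0.0287
grasp_force: 79.9
t 23.9 pos [ 0.537  -0.3959  0.1555] rpy [1.7997e+02 6.0000e-02 1.7895e+02] F [ 0.   0.3 -3.5] open 28.7 grip 79.9
twist [ 0.0006  0.001  -0.001 ] travel final axes [-0.5 -1.6 80. ] current axes [-0.4 -1.6 80. ]
[150 117  14  21 143] [155.7 129.6]
[228 199  25  21 324] [238.7 207.7]
[379 236  27  20 305] [392.4 246. ]
[[156.9 133.8]
 [155.3 126.2]
 [153.6 118.3]]
```

```bash
python3 -m crank '[{"gripper":25,"travel":[0,-1.5,15],"twist":[0,0,0]},{"gripper":25,"travel":[0,0,25],"twist":[0,0,0]},{"gripper":25,"travel":[0,0,22],"twist":[0,0,0]},{"gripper":25,"travel":[0,0,12],"twist":[0,0,0]},{"gripper":25,"travel":[0,0,5],"twist":[0,0,0]},{"gripper":25,"travel":[0,0,1],"twist":[0,0,0]},{"gripper":25,"travel":[0,0,0],"twist":[0,0,0]},{"gripper":25,"travel":[0,0,0],"twist":[0,0,0]}]'; python3 go.py 0.5375 -0.3975 0.0707 179
```

```text
time: 25.0
ee_pos: [0.5373, -0.3988, 0.0764]
tcp_rot: [-180.0, 0.1, 178.9]
wrist_force: [0.2, -0.4, -3.9]
opening: 0.0293
grasp_force: 79.9
t 25.0 pos [ 0.5373 -0.3988  0.0764] rpy [-1.7996e+02  1.3000e-01  1.7889e+02] F [ 0.2 -0.4 -3.9] open 29.3 grip 79.9
twist [-0.0007  0.0023 -0.002 ] travel final axes [-0.2  1.3  5.7] current axes [-0.2  1.3  5.7]
```

```bash
python3 -m crank '[{"gripper":25,"travel":[0,0,1],"twist":[0,0,0]},{"gripper":25,"travel":[0,0,1],"twist":[0,0,0]},{"gripper":25,"travel":[0,0,1],"twist":[0,0,0]},{"gripper":25,"travel":[0,0,1],"twist":[0,0,0]},{"gripper":25,"travel":[0,0,0.5],"twist":[0,0,0]},{"gripper":25,"travel":[0,0,0.5],"twist":[0,0,0]},{"gripper":25,"travel":[0,0,0],"twist":[0,0,0]}]'; python3 go.py 0.5375 -0.3975 0.0707 179
```

```text
time: 25.88
ee_pos: [0.537, -0.3985, 0.0709]
tcp_rot: [-180.0, 0.1, 178.9]
wrist_force: [-0.6, 0.3, -1.9]
opening: 0.029
grasp_force: 80.1
t 25.875 pos [ 0.537  -0.3985  0.0709] rpy [-1.8000e+02  9.0000e-02  1.7889e+02] F [-0.6  0.3 -1.9] open 29.0 grip 80.1
twist [-0.0001  0.0015 -0.0019] travel final axes [-0.5  1.   0.2] current axes [-0.5  1.   0.2]
```

Partly unloaded, so contact has begun. A touch lower, then release.

```bash
python3 -m crank '[{"gripper":25,"travel":[0,0,0.5],"twist":[0,0,0]},{"gripper":25,"travel":[0,0,0.3],"twist":[0,0,0]},{"gripper":25,"travel":[0,0,0],"twist":[0,0,0]}]'; python3 go.py 0.5375 -0.3975 0.0707 179
```

```text
time: 26.25
ee_pos: [0.5371, -0.3985, 0.0708]
tcp_rot: [-180.0, 0.1, 178.9]
wrist_force: [-2.4, 1.7, 6.0]
opening: 0.0289
grasp_force: 81.4
t 26.25 pos [ 0.5371 -0.3985  0.0708] rpy [-1.7998e+02  1.2000e-01  1.7889e+02] F [-2.4  1.7  6. ] open 28.9 grip 81.4
twist [-0.0004  0.0021 -0.0019] travel final axes [-0.4  1.   0.1] current axes [-0.4  1.   0.1]
```

```bash
python3 -m crank '[{"gripper":29,"travel":[0,0,0],"twist":[0,0,0]},{"gripper":31,"travel":[0,0,0],"twist":[0,0,0]},{"gripper":34,"travel":[0,0,0],"twist":[0,0,0]},{"gripper":42,"travel":[0,0,0],"twist":[0,0,0]},{"gripper":60,"travel":[0,0,0],"twist":[0,0,0]},{"gripper":70,"travel":[0,0,0],"twist":[0,0,0]},{"gripper":70,"travel":[0,0,-15],"twist":[0,0,0]},{"gripper":70,"travel":[0,0,-40],"twist":[0,0,0]},{"gripper":70,"travel":[0,0,-50],"twist":[0,0,0]},{"gripper":70,"travel":[50,0,-20],"twist":[0,0,0]},{"gripper":70,"travel":[50,0,0],"twist":[0,0,0]},{"gripper":70,"travel":[50,0,0],"twist":[0,0,0]}]' 20; python3 -m crank '[{"gripper":70,"travel":[50,0,0],"twist":[0,0,0]},{"gripper":70,"travel":[0,0,0],"twist":[0,0,0]},{"gripper":70,"travel":[0,0,0],"twist":[0,0,0]}]'; python3 look.py 10; python3 - <<'E'
from vis import *
from workcell import bot
V=[(cv2.imread(f"pics/{n}10.png")[:,:,::-1].copy(),bot.calibration(n)) for n in("top","scene")]
a=np.radians(np.arange(0,360,15))
cyl=lambda R,z0,z1:np.array([[R*np.cos(t),R*np.sin(t),z] for t in a for z in(z0,z1)])/1e3
F=[cyl(20,-36,-12),cyl(19.3,-12,10),cyl(16.5,10,36)]
gm=lambda b:cv2.morphologyEx(gold(b).astype(np.uint8),cv2.MORPH_CLOSE,np.ones((81,81),np.uint8))
for nm,P,p0,m in(("fit",F,[.537,-.398,.061,0],gm),("stop",[STOP],[.533,-.045,.03,0],gold),("bar",BAR,[.3955,-.204,.009,.057],bar)):
    p,q=fit(V,P,np.array(p0),m,pad=10);print(nm,p.round(4),round(q,3))
# change vs start elsewhere
for n in("top","scene"):
    d=(np.abs(cv2.imread(f"pics/{n}0.png").astype(int)-cv2.imread(f"pics/{n}10.png")).sum(2)>70).astype(np.uint8)
    k,l,st,c=cv2.connectedComponentsWithStats(d);print(n,[list(map(int,s)) for s in st[1:] if s[4]>25])
E
```

```text
time: 27.75
ee_pos: [0.3856, -0.3956, 0.1962]
tcp_rot: [-179.9, 0.2, 178.9]
wrist_force: [0.1, -0.7, 0.1]
opening: 0.0703
grasp_force: 0.0
time: 28.12
ee_pos: [0.3372, -0.3949, 0.1957]
tcp_rot: [-179.9, 0.2, 178.9]
wrist_force: [-0.1, 0.0, -0.3]
opening: 0.0698
grasp_force: 0.0
fit [ 0.5361 -0.3988  0.0633  0.107 ] 0.214
stop [ 0.5334 -0.0451  0.0299 -0.0031] 0.216
bar [ 0.3937 -0.2054  0.0068  0.0625] 0.275
top [[226, 58, 92, 100, 7641], [389, 169, 23, 17, 255], [261, 171, 17, 28, 444], [169, 201, 20, 27, 468], [367, 233, 145, 151, 11783], [496, 232, 16, 6, 51], [0, 302, 29, 41, 471], [39, 317, 9, 6, 34], [178, 318, 118, 66, 4130], [25, 326, 13, 9, 62], [13, 331, 15, 10, 69]]
scene [[172, 0, 41, 37, 1127], [351, 0, 161, 172, 10570], [199, 33, 9, 8, 29], [180, 40, 36, 48, 847], [322, 63, 64, 89, 2122], [351, 124, 15, 5, 28], [153, 133, 13, 22, 218], [454, 158, 58, 63, 1632], [141, 191, 107, 78, 3798], [228, 199, 25, 13, 187], [307, 228, 24, 15, 198]]
```

Fitting upright near the plate's centre, bar and doorstop lying on the desk, and the other things unmoved apart from the calculator, which the arm hides in the top view; the scene view shows no change there. I hand in.

```bash
python3 -c "
from workcell import bot
print(bot.job_done())"
```

```text
the job is handed in; nothing more can be done
None
```

I levered the lid open with the pry bar over the doorstop, and it sprang fully open. The fitting measures upright within about 2 mm of the granite plate's centre. The bar and doorstop are lying on the desk, and I handed the job in at about 28 s; no verdict was returned.

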